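Fit the adjustable wrench to the clamp nut and tighten the holding block

ROBOT

A 6-joint arm with a two-finger parallel gripper is mounted at the origin on the work surface. World frame = base frame: x ahead of the robot, y to its left, z up, the work surface at z = 0. Lengths are in mm, angles in rad, forces in N, time in s.
With the tool pointing down it reaches from about 275 to 750 mm from the base axis. Payload 10.2 kg.
Tool frame: the origin (TCP) lies at the very end of the fingers, on their centre line; the grasp point (between the pads) lies ctrl.grip_depth behind it (ctrl.grip_depth is the distance from the TCP to the grasp point, in mm); z points along the fingers, y is the direction in which the jaws open and shut (so a half turn about z gives the same grasp; the last joint's range is limited). The gripper opens to 85 mm and grips with 20 to 120 N. Pads are 22 mm wide; open, the fingers measure 114 mm over their backs; the gripper's body (76 mm by 85 mm) begins 54 mm behind the grasp point. The pads swing forward as they close: fully open they stand 13 mm farther back than shut.
Start: joints at [-1.362, 0.313, 1.498, -0, 1.331, -0.223], TCP at [219.704, -476.824, 231.294] pointing down, gripper open.
Joint ranges: [-2.94, 2.94], [-0.97, 2.17], [0.19, 2.56], [-1.23, 4.37], [0.02, 3.11], [-2.88, 2.88]. Speed limits (rad/s): [2.39, 2.39, 3.01, 3.14, 3.14, 3.14].

INTERFACE

Orientations are given as a unit quaternion [w, x, y, z].
In Python, from rig import telemetry, eyes, ctrl, nets gives the robot as it stands. The module is installed in compiled form; this text tells all that it offers.
- The arm moves only by the tool drive_tool, never from a script. Its argument "series" is text: rows parted by semicolons, each of 7 numbers parted by spaces: the shift along the tool's x, y, z normalised to -1 to 1, where 1 is 0.12 m, then the turn, a rotation vector about the tool's x, y, z normalised to -1 to 1, where 1 is 0.5 rad, then the opening, from 0 (shut) to 1 (fully open). In form: tx ty tz wx wy wz hand; .... A call has 1 to 20 rows; each row is the pose to reach, as a shift and turn from the pose measured when the call began, along the tool's axes at that moment; what a row does not reach only later rows make up. A row lasts 1/10 s, in which the tool goes at most 50 mm and 8.59 degrees, less where a joint would pass 70% of its speed; a pose out of reach is approached as far as the arm can. A call with a number of a shift or a turn outside -1 to 1 is refused whole. A call with a gripper value outside its range is refused whole. The fingers move at their own pace and stop on an object; "newtons" is the grip in N (left out, the last holds). Time passes only in rows, so rows that repeat a pose let the fingers close. It gives the time, the measured TCP pose, the force and the opening at its end, in the units of the state.
- telemetry.sense(): the state, without advancing time (a new reading comes with each control period).
- eyes.capture(name): name is "scene" or "top" or "wrist"; returns a dict with "frame" (480x640x3 uint8, red, green, blue), "fx", "fy", "cx", "cy" (pixels), "view" (4x4, takes a point from world to camera coordinates). Camera axes: x right, y up, looking along -z (the intrinsics and any distortion apply to the point x, -y, -z); pixel columns grow to the right and rows downward; lengths in mm; the calibration is good to about 2 mm. A picture is of the moment at which its call begins. There is no depth.
- ctrl.finish_job(): hands the job in, once; it reports no verdict.
Trained networks look in a picture, given as the dict that the camera call returned (one of the last four; its "shot" number tells which), for a name from the list of things; names that differ only in an ending like _2 or _b are one class to them, and where a whole thing is asked for, a point or a joint stands for the part that bears it (a point fixed in the world has none). Each returns a list of dicts, best first, with "confidence" (0 to 1); they miss things now and then, are a little off and sometimes report something else, mostly with a low value. They report only what shows in the picture. A call takes as long as a camera call.
- nets.spot_in(name, picture): "rect" ([left, top, right, bottom] in pixels, round what is visible of it).
The state is a dict: "time_s": time; "joints": joint angles; "dq": joint speeds; "tau": joint torques, N m; "eef_pos": TCP position; "ee_rot": TCP orientation; "force": force on the tool from outside, world axes, zero at the start; "wrist_torque": the same for the moment, N m; "grip_width": opening from 0.0 (shut) to 1.0 (fully open).
Only numpy, scipy, OpenCV 4.12 (cv2) and the standard library are available. Lean on these libraries where they do the work, as an engineer would, in place of code of your own. Each camera call takes 0.05 s, during which the arm holds its last target. There are 200 camera calls.

TASK

The adjustable wrench lies on the carving clamp with its jaws standing wide open around the brass nut. Roll its worm until the jaws just fit the nut, pressing only lightly, then swing the wrench handle clockwise (seen from above) until the nut comes up firmly against its stop, without forcing it any further. Leave the wrench lying flat and fitted on the nut, turn the nut only with the wrench, and do not disturb the fox, the cup or the punch.

Things in the scene. Friction and masses are not known exactly. Their poses are not given: they have to be found in the camera images.
- clamp: carving clamp, fixed to the bench: a round walnut pad (radius 105 mm, flat top 36 mm above the bench) with the brass nut at its centre; beyond it (its +x side, 115 to 215 mm from the centre, up to 78 mm high) stands the bamboo holding block with a pale wood blank. Origin: on the bench under the nut's axis; z up
- wrench: loose steel adjustable wrench, 0.5 kg, 214 x 14 mm, flat on the pad, jaws around the nut. Origin: underside of the head, middle of a 30 mm opening (on the nut's axis when the jaws fit). x points from handle to jaw mouth, z up. Fixed jaw on the +y side (face at y = 15 mm), moving jaw on the -y side; both end at x = 16 mm; flat throat at x = -19.5 mm
- handle_grip (a point): place to take or push the wrench handle: on its centre line, 155 mm from the wrench origin, at mid thickness; axes as the wrench's. The handle is a straight bar 20 mm wide (y), 14 mm thick, from x = -62 to -198 mm of the wrench; it overhangs the pad beyond x = -105 mm with 36 mm free below it
- worm: knurled drum, radius 11 mm, 16 mm long, turning about the wrench's y axis in a window of the wrench head. Origin: drum centre, at x = -42, y = 0, z = 12 mm of the wrench; its top stands 23 mm above the wrench's underside, 9 mm proud of the head. It floats 3 mm either way along its axis, on a weak spring. Its own axes turn with it. A press of 6 to 14 N is right, over 25 N too hard
- worm_axis (a point): the drum centre again. How the worm works: Stroking its top from the handle side towards the nut (wrench +x) closes the jaws, the other way opens them; 1 rad (11 mm of stroke) moves the jaw 2 mm. It drags with about 1 N while the jaw runs free; once the jaws are tight on the nut it stops and the fingertip skids
- jaw (a joint): travel of the moving jaw in m: the opening between the jaws is 0.040 - value (0 fully open; 0.010 is an opening of 30 mm, the width of the nut across flats; 0.0145 at the most). It closes by the worm only, and the worm holds it where it is left (it gives only above some 60 N)
- nut_centre (a point): centre of the top face of the brass hexagon nut, on its axis, 54 mm above the bench. The nut is 30 mm across flats, 34.6 mm across corners, and turns about its vertical axis. At the start its flats lie within 0.06 rad of parallel to the jaws; the jaws pull the wrench true as they close
- nut (a joint): angle of the nut on its stud in rad, growing clockwise seen from above (tightening): near 0 at the start (it may be dragged back a little while the jaws close), 0.65 hard against the stop. It drags with about 0.2 N m (1.3 N at the handle grip) until it meets the stop
- stud (a joint): twist of the stud under the nut in rad, clockwise positive: 0 unloaded, a spring of 24 N m per rad. It twists only by the torque on the nut: about 0.008 while the nut runs; 0.015 to 0.05 (0.36 to 1.2 N m, 2.3 to 7.7 N at the handle grip) once the nut is firm on its stop; more is over-tightened. It springs back when the handle is let go
- fox: amber resin fox figure, about 50 x 24 x 54 mm, loose on the bench beside the clamp; leave alone. Origin: centre of its underside
- cup: pewter tea cup, 68 mm across, 62 mm high, loose on the bench; leave alone. Origin: centre of its underside
- punch: blackened iron punch, 125 mm long, 11 mm square, lying on the bench; leave alone. Origin: centre of its underside

How it is judged:
By the outcome, as a careful person would: the job done as asked, in the order asked, and still so for the second after the job is handed in, with the robot touching nothing.
It also fails if it takes over 66 s, if anything falls off the work surface, if the arm or the gripper's body presses on something with over 40 N, if the wrist force passes 120 N, or if a joint passes its speed limit or range.

## Working session

There is one attempt and no reset: what is moved stays moved. The work goes in short steps, Python scripts to look and compute and a tool call to move; the robot and the scene stay as the last step left them, time stands still between calls to the robot, and variables do not carry over. Pictures are saved under pics/ and viewed, about 8 in all and at most 12, crops included, and the job is handed in when it is done.

Besides the shell and the picture viewer there is one more tool, called after ">>>" as name(argument=value, ...), one argument or row to a line, values as JSON. drive_tool: Moves the arm, as the interface text tells. Scaled input: -1 to 1 covers 0.12 m each way for a shift and 0.5 rad each way for a turn. Its arguments: {"type":"object","properties":{"series":{"type":"string"},"newtons":{"type":"number"}},"required":["series"]}

```bash
mkdir -p pics; cat > h.py <<'E'
from rig import telemetry, eyes, ctrl, nets
import numpy as np, cv2
def save(p,n): cv2.imwrite('pics/'+n, cv2.cvtColor(p['frame'],cv2.COLOR_RGB2BGR))
def ray(p,u,v,z):
    V=np.array(p['view']); R=V[:3,:3]; o=-R.T@V[:3,3]
    d=R.T@np.array([(u-p['cx'])/p['fx'],-(v-p['cy'])/p['fy'],-1.])
    return o+d*(z-o[2])/d[2]
def proj(p,X):
    V=np.array(p['view']); c=V[:3,:3]@np.array(X)+V[:3,3]
    return p['cx']+p['fx']*c[0]/-c[2], p['cy']-p['fy']*c[1]/-c[2]
E
python3 - <<'E'
from h import *
print(telemetry.sense(), ctrl.grip_depth)
for n in ('top','scene'):
    p=eyes.capture(n); save(p,n+'0.png'); print(n,[k for k in p], p['fx'])
    for t in ('wrench','worm','nut','clamp','fox','cup','punch','handle_grip'):
        try: print(t,[(np.round(d['rect']),round(d['confidence'],2)) for d in nets.spot_in(t,p)[:2]])
        except Exception as e: print(t,e)
E
```

```text
{'time_s': 0.0, 'joints': array([-1.36240415e+00,  3.13416211e-01,  1.49844801e+00,  1.49564398e-05,
        1.33098168e+00, -2.23388415e-01]), 'dq': array([ 5.00344525e-04, -1.06727648e-03, -7.48767950e-04, -1.42392920e-03,
       -1.70237702e-05,  3.21185049e-04]), 'tau': array([ 4.25791077e-04, -4.12262070e+01, -2.59743011e+01, -1.02904498e-04,
        4.16356634e-03, -2.61837221e-05]), 'eef_pos': array([ 219.65000538, -476.55997652,  230.74824667]), 'ee_rot': array([-6.26551386e-04,  9.76786254e-01,  2.14215363e-01,  1.19613418e-05]), 'force': array([ 0.22353455, -0.34454299,  1.28206626]), 'wrist_torque': array([-0.02767884, -0.03215831,  0.01191591]), 'grip_width': 1.0050033231011095} 18.700000000000003
top ['frame', 'fx', 'fy', 'cx', 'cy', 'view', 'shot'] 434.19417683582014
wrench [(array([268., 228., 311., 360.]), 0.61)]
worm []
nut [(array([279., 233., 296., 248.]), 0.76)]
clamp [(array([230., 124., 347., 306.]), 0.6), (array([270., 230., 311., 361.]), 0.38)]
fox [(array([174., 172., 198., 199.]), 0.59)]
cup [(array([382., 210., 425., 254.]), 0.74), (array([284., 259., 300., 273.]), 0.69)]
punch [(array([433., 250., 439., 321.]), 0.9), (array([382., 210., 422., 251.]), 0.41)]
handle_grip [(array([268., 230., 313., 360.]), 0.73)]
scene ['frame', 'fx', 'fy', 'cx', 'cy', 'view', 'shot'] 445.5631138791737
wrench [(array([316., 175., 356., 266.]), 0.96)]
worm []
nut [(array([325., 247., 345., 263.]), 0.59)]
clamp [(array([235., 213., 398., 391.]), 0.81)]
fox [(array([414., 332., 432., 361.]), 0.6)]
cup [(array([215., 214., 251., 258.]), 0.75)]
punch [(array([215., 185., 244., 226.]), 0.65), (array([234., 212., 396., 388.]), 0.65)]
handle_grip [(array([311., 176., 358., 268.]), 0.76)]
```

View pics/top0.png

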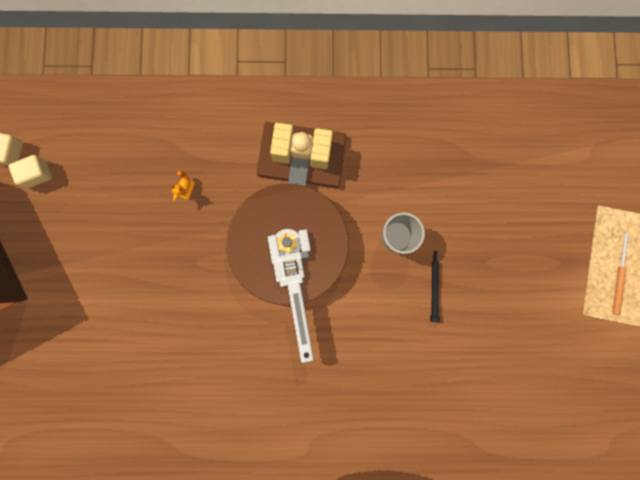

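View pics/scene0.png

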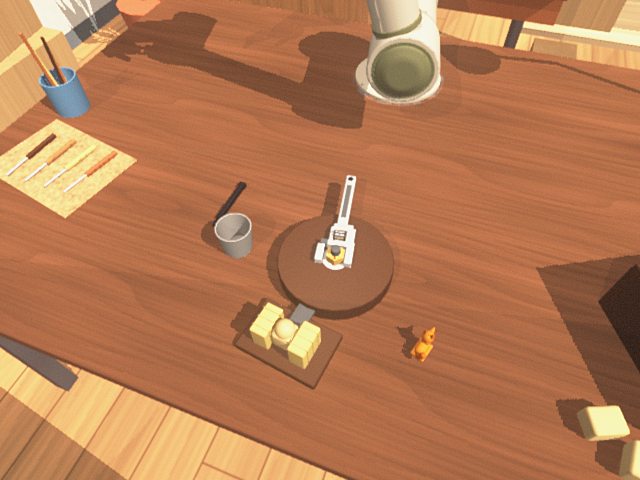

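Top view: nut about (288,242), worm (290,268), handle end (306,358). The handle points towards the robot, and clockwise moves its end to the image left.

```bash
python3 - <<'E'
from h import *
p=eyes.capture('top')
for n,u,v,z in (('nut',288,242,54),('worm',290,268,59),('hend',306.5,357,50),('hstart',294,284,50),('cup',404,232,62),('fox',184,188,20),('padc',288,244,36)): print(n,np.round(ray(p,u,v,z),1))
q=eyes.capture('wrist'); V=np.array(q['view']); print(np.round(V,3),q['fx'],q['cx'],q['cy'])
s=telemetry.sense()
from scipy.spatial.transform import Rotation as Ro
w=s['ee_rot'];R=Ro.from_quat([w[1],w[2],w[3],w[0]]).as_matrix();print(np.round(R,3))
o=-V[:3,:3].T@V[:3,3]; print(np.round(R.T@(o-s['eef_pos']),1), np.round(R.T@V[:3,:3].T,3))
E
```

```text
nut [633.3  46.1  54. ]
worm [590.1  42.3  59. ]
hend [445.8  14.9  50. ]
hstart [564.   35.9  50. ]
cup [ 649.5 -145.7   62. ]
fox [731.4 230.5  20. ]
padc [631.6  46.9  36. ]
[[ 4.19000e-01 -9.08000e-01 -1.00000e-03 -5.25268e+02]
 [ 8.60000e-01  3.97000e-01 -3.21000e-01  4.24990e+01]
 [ 2.92000e-01  1.34000e-01  9.47000e-01 -3.82248e+02]
 [ 0.00000e+00  0.00000e+00  0.00000e+00  1.00000e+00]] 362.51924960752126 326.28201862101207 240.01790526686446
[[ 0.908  0.419  0.   ]
 [ 0.419 -0.908 -0.   ]
 [ 0.     0.    -1.   ]]
[  82.6    0.6 -143.9] [[ 0.     0.947  0.321]
 [ 1.    -0.001  0.001]
 [ 0.001  0.321 -0.947]]
```

>>> drive_tool(
  series="0.92 -0.53 -0.1 0 0 0 0;0.92 -0.53 -0.1 0 0 0 0;0.92 -0.53 -0.1 0 0 0 0",
  newtons=40,
)

```text
time_s: 1.3
eef_pos: [294.6, -370.5, 243.7]
ee_rot: [0.0, 0.977, 0.215, 0.0]
force: [0.5, -0.3, -0.2]
grip_width: 0.514
```

>>> drive_tool(
  series="0.92 -0.53 0 0 0 0 0;0.92 -0.53 0 0 0 0 0;0.92 -0.53 0 0 0 0 0",
)

```text
time_s: 1.6
eef_pos: [369.4, -263.9, 244.1]
ee_rot: [0.0, 0.976, 0.216, 0.001]
force: [0.4, 0.0, 0.1]
grip_width: 0.002
```

>>> drive_tool(
  series="0.92 -0.53 0 0 0 0 0;0.92 -0.53 0 0 0 0 0;0.92 -0.53 0 0 0 0 0",
)

```text
time_s: 1.9
eef_pos: [443.9, -157.1, 244.3]
ee_rot: [0.0, 0.976, 0.217, 0.001]
force: [0.5, -0.3, 0.1]
grip_width: -0.003
```

>>> drive_tool(
  series="0.92 -0.53 0 0 0 0 0;0.92 -0.53 0 0 0 0 0;0.92 -0.53 0 0 0 0 0",
)

```text
time_s: 2.2
eef_pos: [518.2, -50.0, 244.5]
ee_rot: [0.0, 0.976, 0.218, 0.001]
force: [-0.5, 0.2, -0.5]
grip_width: -0.001
```

>>> drive_tool(
  series="0.87 -0.44 0.5 0 0 0.3 0;0.87 -0.44 0.92 0 0 0.54 0;0.87 -0.44 0.92 0 0 0.54 0;0.87 -0.44 0.92 0 0 0.54 0;0.87 -0.44 0.92 0 0 0.54 0",
)

```text
time_s: 2.7
eef_pos: [590.1, 43.0, 132.5]
ee_rot: [-0.0, 0.996, 0.085, -0.001]
force: [0.3, 0.5, 0.4]
grip_width: -0.001
```

```bash
python3 - <<'E'
from h import *
p=eyes.capture('wrist'); save(p,'w1.png')
for t in ('wrench','worm','nut'):
    print(t,[(np.round(d['rect']),round(d['confidence'],2)) for d in nets.spot_in(t,p)[:2]])
E
```

```text
wrench [(array([285., 155., 389., 428.]), 0.89)]
worm [(array([317., 235., 344., 265.]), 0.89)]
nut [(array([309., 156., 353., 212.]), 0.86)]
```

View pics/w1.png

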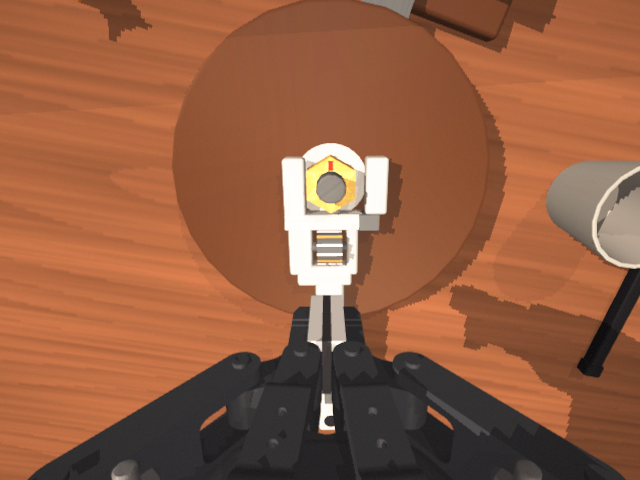

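Close view: worm drum about (330,249), nut (331,186), jaw inner faces at columns ~303 and ~366, handle hole (328,421).

```bash
python3 - <<'E'
from h import *
p=eyes.capture('wrist')
im=cv2.cvtColor(p['frame'],cv2.COLOR_RGB2BGR)
cv2.imwrite('pics/w1c.png',cv2.resize(im[140:300,260:400],None,fx=5,fy=3.7*5/5,interpolation=cv2.INTER_CUBIC)[:600])
W=lambda u,v,z:ray(p,u,v,z)
for n,u,v,z in (('nut',331,186,54),('worm',330.5,249,58),('hole',328.5,421,50),('jl',303,180,50),('jr',366,180,50)): print(n,np.round(W(u,v,z),1))
print(telemetry.sense()['eef_pos'])
E
```

```text
nut [633.2  44.7  54. ]
worm [593.1  38.1  58. ]
hole [445.1  14.   50. ]
jl [633.3  62.7  50. ]
jr [640.   23.2  50. ]
[590.93207877  41.04480869 136.25723502]
```

View pics/w1c.png

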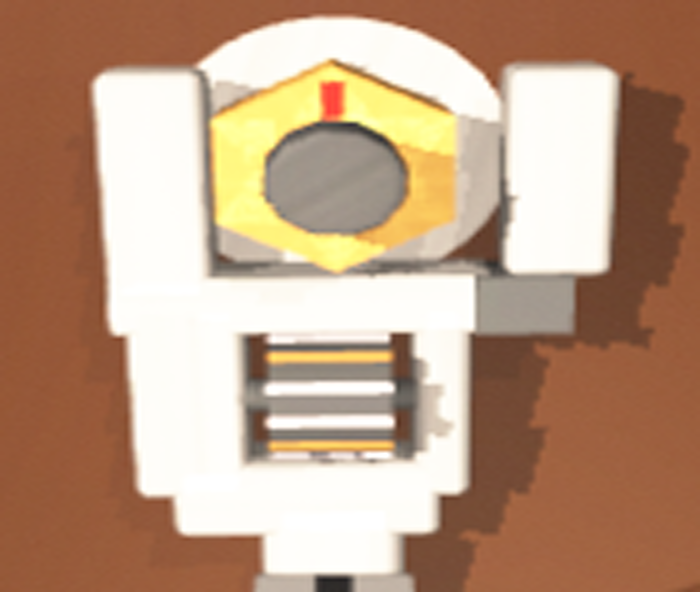

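Opening is roughly 36 mm (about 6 mm to close), worm is on the tool's x-z plane, ~3 mm ahead of the TCP. Lower to just above it, starting on the handle side.

>>> drive_tool(
  series="-0.05 0 0.3 0 0 0.02 0;-0.05 0 0.58 0 0 0.02 0;-0.05 0 0.58 0 0 0.02 0;-0.05 0 0.58 0 0 0.02 0",
)

```text
time_s: 3.35
eef_pos: [585.9, 39.5, 68.2]
ee_rot: [0.0, 0.997, 0.078, 0.003]
force: [0.0, -0.4, -0.4]
grip_width: -0.003
```

```bash
python3 - <<'E'
from h import *
p=eyes.capture('wrist'); 
im=cv2.cvtColor(p['frame'],cv2.COLOR_RGB2BGR)
cv2.imwrite('pics/w2c.png',cv2.resize(im[0:400,160:500],None,fx=1.5,fy=1.5))
s=telemetry.sense();print(s['time_s'],s['eef_pos'],s['force'],s['ee_rot'])
E
```

```text
3.4 [586.46307965  39.57426641  68.89956938] [-0.51613348  0.80416008 -0.02993953] [5.99435207e-04 9.96911442e-01 7.84238537e-02 4.11289929e-03]
```

View pics/w2c.png

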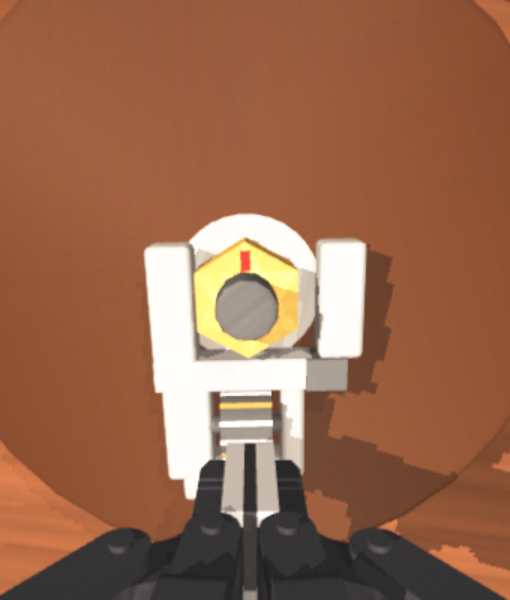

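The fingertips sit over the worm's handle side, laterally centred (drum at crop col 246, fingers 250). Now a gentle contact.

>>> drive_tool(
  series="0 0 0.04 0 0 0 0;0 0 0.065 0 0 0 0;0 0 0.065 0 0 0 0",
)

```text
time_s: 3.7
eef_pos: [586.6, 39.5, 61.3]
ee_rot: [0.001, 0.997, 0.078, 0.004]
force: [-0.1, 0.9, -0.7]
grip_width: -0.002
```

>>> drive_tool(
  series="0 0 0.01 0 0 0 0;0 0 0.01 0 0 0 0",
)

```text
time_s: 3.9
eef_pos: [586.6, 39.6, 60.2]
ee_rot: [0.001, 0.997, 0.078, 0.004]
force: [-0.7, 0.3, -0.5]
grip_width: 0.001
```

>>> drive_tool(
  series="0 0 0.01 0 0 0 0;0 0 0.01 0 0 0 0",
)

```text
time_s: 4.1
eef_pos: [586.7, 39.6, 59.0]
ee_rot: [0.001, 0.997, 0.078, 0.004]
force: [-0.6, -0.7, 0.3]
grip_width: -0.004
```

>>> drive_tool(
  series="0 0 0.008 0 0 0 0;0 0 0.008 0 0 0 0",
)

```text
time_s: 4.3
eef_pos: [587.3, 39.4, 58.8]
ee_rot: [0.001, 0.997, 0.078, 0.005]
force: [-0.4, -0.6, 4.9]
grip_width: -0.006
```

>>> drive_tool(
  series="0 0 0.008 0 0 0 0;0 0 0.008 0 0 0 0",
)

```text
time_s: 4.5
eef_pos: [587.9, 39.4, 58.8]
ee_rot: [0.001, 0.997, 0.078, 0.006]
force: [-0.8, -0.6, 7.0]
grip_width: 0.001
```

Contact at z≈58.9; about 7 N per mm of command. Stroke with ~9 N.

>>> drive_tool(
  series="0 0 0.011 0 0 0 0;0.03 0 0.011 0 0 0 0;0.06 0 0.011 0 0 0 0;0.09 0 0.011 0 0 0 0;0.09 0 0.011 0 0 0 0",
)

```text
time_s: 5.0
eef_pos: [599.7, 41.0, 58.8]
ee_rot: [0.001, 0.997, 0.078, 0.008]
force: [0.4, -0.1, 8.1]
grip_width: 0.004
```

>>> drive_tool(
  series="0.03 0 0.011 0 0 0 0;0.06 0 0.011 0 0 0 0;0.06 0 0.011 0 0 0 0",
)

```text
time_s: 5.3
eef_pos: [607.0, 42.2, 57.3]
ee_rot: [0.001, 0.997, 0.079, 0.007]
force: [-0.0, 0.4, 0.2]
grip_width: 0.001
```

>>> drive_tool(
  series="0 0 -0.1 0 0 0 0;-0.19 0 -0.1 0 0 0 0;-0.19 0 -0.1 0 0 0 0;-0.19 0 -0.1 0 0 0 0",
)

```text
time_s: 5.7
eef_pos: [584.6, 38.6, 69.7]
ee_rot: [0.001, 0.997, 0.078, 0.008]
force: [0.0, 0.4, 0.1]
grip_width: 0.001
```

```bash
python3 - <<'E'
from h import *
p=eyes.capture('wrist'); 
im=cv2.cvtColor(p['frame'],cv2.COLOR_RGB2BGR)
cv2.imwrite('pics/w3c.png',cv2.resize(im[120:320,230:430],None,fx=3,fy=3))
s=telemetry.sense();print(s['time_s'],s['eef_pos'],s['force'],s['ee_rot'])
E
```

```text
5.75 [584.85081687  38.5815369   69.48288234] [ 0.14818091 -0.14465316 -0.54472577] [0.00137972 0.99688694 0.07844805 0.00777345]
```

View pics/w3c.png

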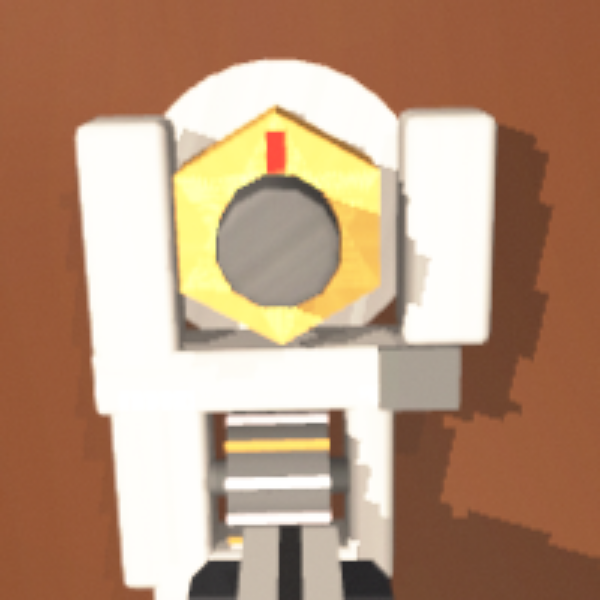

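The opening has closed to about 33.3 mm (inner faces at crop 172 and 400, against 206 px for the 30 mm nut). Second stroke, removing a slight tool tilt.

>>> drive_tool(
  series="0.01 0.005 0.05 0 -0.03 0 0;0.01 0.005 0.082 0 -0.03 0 0;0.01 0.005 0.082 0 -0.03 0 0",
)

```text
time_s: 6.05
eef_pos: [586.7, 38.2, 59.2]
ee_rot: [0.002, 0.997, 0.078, 0.0]
force: [0.2, -0.0, -0.1]
grip_width: 0.002
```

>>> drive_tool(
  series="0 0 0.012 0 0 0 0;0 0 0.012 0 0 0 0",
)

```text
time_s: 6.25
eef_pos: [587.7, 38.0, 58.8]
ee_rot: [0.002, 0.997, 0.079, 0.002]
force: [-0.2, -0.5, 9.6]
grip_width: 0.001
```

>>> drive_tool(
  series="0.03 0 0.01 0 0 0 0;0.06 0 0.01 0 0 0 0;0.09 0 0.01 0 0 0 0;0.09 0 0.01 0 0 0 0",
)

```text
time_s: 6.65
eef_pos: [599.7, 39.7, 58.7]
ee_rot: [0.003, 0.997, 0.079, 0.003]
force: [0.3, 0.6, 9.6]
grip_width: 0.0
```

>>> drive_tool(
  series="0.025 0 0.01 0 0 0 0;0.05 0 0.01 0 0 0 0;0.05 0 0.01 0 0 0 0",
)

```text
time_s: 6.95
eef_pos: [605.7, 40.7, 57.2]
ee_rot: [0.003, 0.997, 0.079, 0.003]
force: [1.1, -0.7, 0.5]
grip_width: -0.001
```

>>> drive_tool(
  series="0 0 -0.1 0 0 0 0;-0.165 0.01 -0.1 0 -0.01 0 0;-0.165 0.01 -0.1 0 -0.01 0 0;-0.165 0.01 -0.1 0 -0.01 0 0",
)

```text
time_s: 7.35
eef_pos: [586.5, 36.4, 69.6]
ee_rot: [0.003, 0.997, 0.078, 0.001]
force: [-0.4, -0.0, 0.0]
grip_width: 0.002
```

```bash
python3 - <<'E'
from h import *
p=eyes.capture('wrist'); 
im=cv2.cvtColor(p['frame'],cv2.COLOR_RGB2BGR)
cv2.imwrite('pics/w4c.png',cv2.resize(im[120:320,230:430],None,fx=3,fy=3))
s=telemetry.sense();print(s['time_s'],s['eef_pos'],s['force'],s['ee_rot'])
E
```

```text
7.4 [586.75488331  36.48967418  69.43997646] [-0.73635579  0.05473653  0.8835168 ] [2.72029566e-03 9.96908518e-01 7.85214490e-02 6.22793062e-04]
```

View pics/w4c.png

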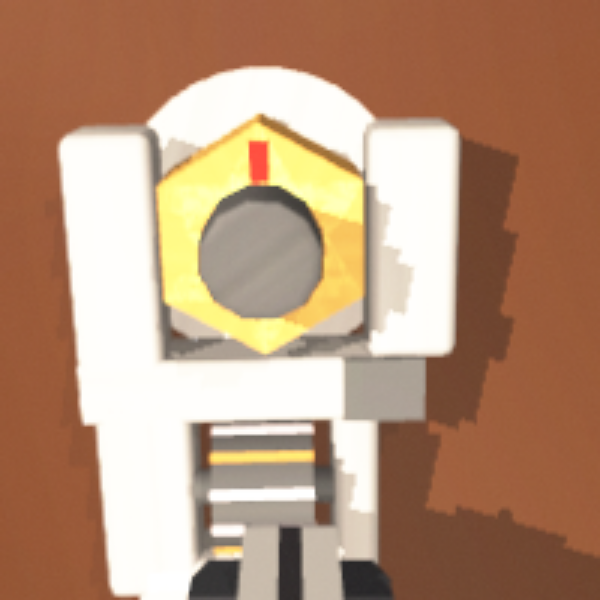

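Nearly fitted (opening ≈ 31 mm), but the fingers have drifted ~4 mm right of the drum. Shift back and stroke once more, expecting a skid.

>>> drive_tool(
  series="-0.005 -0.033 0.05 0 0 0 0;-0.005 -0.033 0.082 0 0 0 0;-0.005 -0.033 0.082 0 0 0 0",
)

```text
time_s: 7.7
eef_pos: [585.8, 40.4, 59.2]
ee_rot: [0.003, 0.997, 0.079, 0.001]
force: [-0.8, 0.4, 1.2]
grip_width: -0.0
```

>>> drive_tool(
  series="0 0 0.012 0 0 0 0;0 0 0.012 0 0 0 0",
)

```text
time_s: 7.9
eef_pos: [586.8, 40.4, 58.8]
ee_rot: [0.003, 0.997, 0.079, 0.002]
force: [-0.7, -0.4, 8.6]
grip_width: 0.002
```

>>> drive_tool(
  series="0.02 0 0.01 0 0 0 0;0.04 0 0.01 0 0 0 0;0.06 0 0.01 0 0 0 0",
)

```text
time_s: 8.2
eef_pos: [594.9, 41.4, 58.8]
ee_rot: [0.003, 0.997, 0.079, 0.003]
force: [-2.0, -0.4, 11.2]
grip_width: 0.003
```

>>> drive_tool(
  series="0.02 0 0.01 0 0 0 0;0.04 0 0.01 0 0 0 0;0.06 0 0.01 0 0 0 0",
)

```text
time_s: 8.5
eef_pos: [602.0, 42.4, 58.4]
ee_rot: [0.004, 0.997, 0.079, 0.003]
force: [-3.9, -0.9, 8.7]
grip_width: 0.001
```

Reaction along x rose to ~4 N at 9 N press: skidding, i.e. tight. Lift and check.

>>> drive_tool(
  series="0 0 -0.1 0 0 0 0;-0.2 0 -0.3 0 0 0 0;-0.2 0 -0.3 0 0 0 0;-0.2 0 -0.3 0 0 0 0",
)

```text
time_s: 8.9
eef_pos: [578.4, 38.9, 94.8]
ee_rot: [0.004, 0.997, 0.079, 0.003]
force: [0.8, -0.6, -0.3]
grip_width: 0.002
```

```bash
python3 - <<'E'
from h import *
p=eyes.capture('wrist'); 
im=cv2.cvtColor(p['frame'],cv2.COLOR_RGB2BGR)
cv2.imwrite('pics/w5c.png',cv2.resize(im[120:320,230:430],None,fx=3,fy=3))
s=telemetry.sense();print(s['time_s'],s['eef_pos'],s['force'],s['ee_rot'])
t=eyes.capture('top'); im=cv2.cvtColor(t['frame'],cv2.COLOR_RGB2BGR); np.save('t.npy',im)
E
```

```text
8.95 [578.30098705  38.92744483  94.14488544] [ 0.05235342  0.56648919 -0.64404077] [0.00350646 0.99687378 0.07888156 0.00283959]
```

View pics/w5c.png

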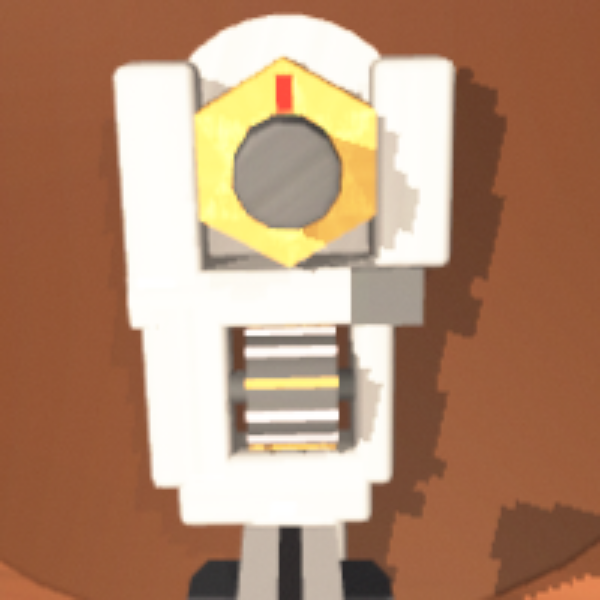

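Fitted: jaw faces at crop 196–373 against the nut at 195–378, with no gap. Now go beside the handle on its −y side.

>>> drive_tool(
  series="-0.4 0.26 0 0 0 0 0;-0.83 0.26 0 0 0 0 0;-0.83 0.26 0 0 0 0 0;-0.83 0.26 0.2 0 0 0 0;-0.83 0.26 0.45 0 0 0 0;-0.83 0.26 0.45 0 0 0 0",
)

```text
time_s: 9.6
eef_pos: [483.7, -7.4, 36.6]
ee_rot: [0.002, 0.997, 0.079, -0.0]
force: [0.9, -0.2, 0.7]
grip_width: -0.003
```

```bash
python3 - <<'E'
from h import *
p=eyes.capture('wrist'); 
im=cv2.cvtColor(p['frame'],cv2.COLOR_RGB2BGR)
cv2.imwrite('pics/w6.png',im)
s=telemetry.sense();print(s['time_s'],s['eef_pos'],s['force'],s['ee_rot'],s['joints'])
E
```

```text
9.65 [484.78051029  -7.63328136  38.45494366] [0.22696442 0.04316876 0.07830973] [2.88022616e-03 9.96872845e-01 7.89640593e-02 9.55294994e-04] [-0.25536882  0.48024344  1.83045097 -0.00654069  0.82721344  1.1617528 ]
```

View pics/w6.png

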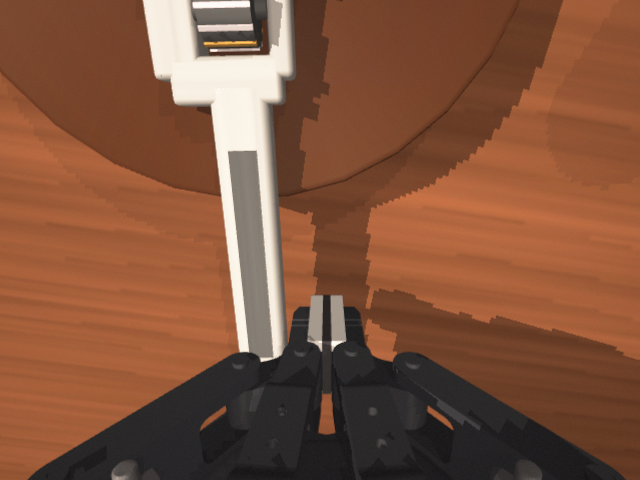

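```bash
python3 - <<'E'
from h import *
p=eyes.capture('wrist')
a=ray(p,243,105,50);b=ray(p,261,355,50);print(a,b,np.arctan2(*(a-b)[1::-1]),np.linalg.norm(a-[633,45,50]))
n=[633.2,45,0];th=np.arctan2(*(a-b)[1::-1])
for d in (0,.65): print(np.array([633,45])-155*np.array([np.cos(th-d),np.sin(th-d)]))
E
```

```text
[565.92647012  33.81378482  50.        ] [466.13193423  17.51858332  50.        ] 0.16185906074953543 67.99992515436789
[480.02594372  20.02124691]
[496.1030304  117.69263865]
```

```bash
cat > sw.py <<'E'
from h import *
import sys
from scipy.spatial.transform import Rotation as Ro
C=np.array([633,45.]);th0=0.162;s=float(sys.argv[1])
st=telemetry.sense();w=st['ee_rot'];R=Ro.from_quat([w[1],w[2],w[3],w[0]]).as_matrix();e=st['eef_pos']
print(st['time_s'],e.round(1),st['force'].round(1))
for d in map(float,sys.argv[2:]):
    th=th0-d; P=C-155*np.array([np.cos(th),np.sin(th)])+s*np.array([np.sin(th),-np.cos(th)])
    T=np.array([P[0],P[1],40.])
    Rt=np.array([[np.cos(th),np.sin(th),0],[np.sin(th),-np.cos(th),0],[0,0,-1]])
    print(d,np.round(R.T@(T-e)/120,3),np.round(Ro.from_matrix(R.T@Rt).as_rotvec()/.5,3))
E
python3 sw.py 19 0 .1 .2 .3 
```

```text
9.7 [485.6  -7.8  39.7] [0.3 1.1 0.2]
0.0 [-0.009 -0.078 -0.003] [ 0.014 -0.008 -0.008]
0.1 [-0.018 -0.208 -0.004] [ 0.014 -0.008  0.192]
0.2 [-0.015 -0.338 -0.005] [ 0.013 -0.009  0.392]
0.3 [ 0.001 -0.467 -0.006] [ 0.013 -0.01   0.592]
```

>>> drive_tool(
  series="-0.01 -0.04 0 0.01 -0.01 0 0;-0.01 -0.08 0 0.01 -0.01 0 0;-0.01 -0.12 0 0.01 -0.01 0.06 0;-0.015 -0.165 0 0.01 -0.01 0.13 0;-0.018 -0.21 0 0.01 -0.01 0.19 0;-0.018 -0.21 0 0.01 -0.01 0.19 0",
)

```text
time_s: 10.3
eef_pos: [479.9, 17.3, 40.3]
ee_rot: [0.001, 0.999, 0.032, 0.0]
force: [-0.4, -0.8, -0.2]
grip_width: -0.001
```

```bash
python3 sw.py 19 .2 .3 .4
```

```text
10.3 [479.9  17.3  40.3] [-0.4 -0.8 -0.2]
0.2 [-0.013 -0.123  0.002] [ 0.004 -0.002  0.204]
0.3 [-0.009 -0.253  0.002] [ 0.004 -0.002  0.404]
0.4 [ 0.008 -0.382  0.002] [ 0.004 -0.002  0.604]
```

>>> drive_tool(
  series="-0.005 -0.04 0 0 0 0.07 0;-0.01 -0.08 0 0 0 0.13 0;-0.013 -0.12 0 0 0 0.2 0;-0.013 -0.165 0 0 0 0.27 0;-0.011 -0.21 0 0 0 0.34 0;-0.01 -0.25 0 0 0 0.4 0",
)

```text
time_s: 10.9
eef_pos: [477.1, 47.3, 40.8]
ee_rot: [0.001, 0.998, -0.068, 0.001]
force: [-0.0, -1.2, 1.3]
grip_width: 0.003
```

```bash
python3 - <<'E'
from h import *
p=eyes.capture('wrist'); save(p,'w7.png')
E
python3 sw.py 19 .3 .4 .5
```

```text
10.95 [477.   47.8  40.8] [ 0.8 -0.5  0.6]
0.3 [-0.001  0.003  0.007] [ 0.004 -0.004  0.001]
0.4 [-0.01  -0.127  0.006] [ 0.004 -0.004  0.201]
0.5 [-0.006 -0.257  0.006] [ 0.004 -0.005  0.401]
```

View pics/w7.png

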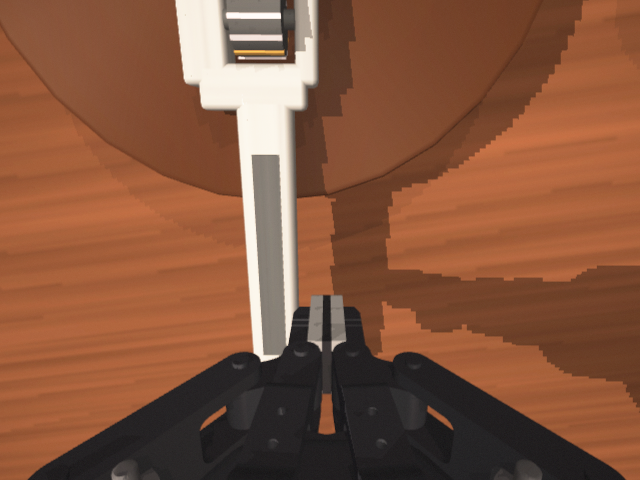

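The handle (right edge col ~297) is against the finger (col 292) and is following parallel to the tool. Continue.

>>> drive_tool(
  series="-0.005 -0.04 0 0 0 0.07 0;-0.01 -0.08 0 0 0 0.13 0;-0.01 -0.125 0 0 0 0.2 0;-0.01 -0.165 0 0 0 0.26 0;-0.01 -0.205 0 0 0 0.32 0;-0.007 -0.235 0 0 0 0.37 0",
)

```text
time_s: 11.55
eef_pos: [480.0, 75.9, 41.0]
ee_rot: [0.001, 0.987, -0.16, 0.001]
force: [-1.8, -1.6, 0.4]
grip_width: -0.002
```

```bash
python3 - <<'E'
from h import *
p=eyes.capture('wrist'); 
a=nets.spot_in('wrench',p)
im=p['frame'];print(a[:1])
# handle edges: bright pixels per row
g=im.min(axis=2)
for r in (130,200,280):
    c=np.where(g[r,150:305]>170)[0]+150; print(r,c.min(),c.max()) if len(c) else None
for c0,c1 in [(0,0)]: pass
E
python3 sw.py 19 .5 .55 .6 .65
```

```text
[{'rect': [173.9, 0.0, 320.5, 363.0], 'confidence': 0.68}]
130 239 287
200 244 290
280 249 292
11.65 [480.1  76.   41. ] [-0.7 -1.   1.1]
0.5 [-0.004 -0.02   0.008] [ 0.003 -0.005  0.034]
0.55 [-0.009 -0.085  0.008] [ 0.003 -0.006  0.134]
0.6 [-0.011 -0.15   0.008] [ 0.003 -0.006  0.234]
0.65 [-0.01  -0.215  0.008] [ 0.003 -0.006  0.334]
```

>>> drive_tool(
  series="-0.004 -0.03 0 0 0 0.05 0;-0.007 -0.06 0 0 0 0.1 0;-0.01 -0.09 0 0 0 0.14 0;-0.01 -0.115 0 0 0 0.18 0;-0.01 -0.13 0 0 0 0.2 0;-0.01 -0.13 0 0 0 0.2 0",
)

```text
time_s: 12.25
eef_pos: [484.0, 91.4, 41.0]
ee_rot: [0.001, 0.978, -0.209, 0.001]
force: [-2.3, -0.9, 0.6]
grip_width: -0.002
```

>>> drive_tool(
  series="0 -0.015 0 0 0 0.03 0;0 -0.025 0 0 0 0.04 0;0 -0.025 0 0 0 0.04 0",
)

```text
time_s: 12.55
eef_pos: [485.2, 94.2, 41.0]
ee_rot: [0.001, 0.976, -0.219, 0.001]
force: [-1.4, -0.3, 0.2]
grip_width: 0.003
```

>>> drive_tool(
  series="0 -0.012 0 0 0 0.02 0;0 -0.02 0 0 0 0.03 0;0 -0.02 0 0 0 0.03 0",
)

```text
time_s: 12.85
eef_pos: [486.2, 96.5, 41.0]
ee_rot: [0.001, 0.974, -0.226, 0.001]
force: [-1.3, -1.4, 2.0]
grip_width: -0.001
```

>>> drive_tool(
  series="0 -0.012 0 0 0 0.02 0;0 -0.02 0 0 0 0.03 0;0 -0.02 0 0 0 0.03 0",
)

```text
time_s: 13.15
eef_pos: [487.3, 98.7, 40.9]
ee_rot: [0.001, 0.972, -0.233, 0.001]
force: [-1.3, -0.9, 1.0]
grip_width: 0.001
```

>>> drive_tool(
  series="0 -0.012 0 0 0 0.02 0;0 -0.02 0 0 0 0.03 0;0 -0.02 0 0 0 0.03 0",
)

```text
time_s: 13.45
eef_pos: [488.3, 100.9, 40.9]
ee_rot: [0.001, 0.971, -0.241, 0.001]
force: [-3.4, -2.2, 1.6]
grip_width: -0.001
```

```bash
python3 - <<'E'
from h import *
f=[]
for i in range(6):
    eyes.capture('wrist'); f.append(telemetry.sense()['force'])
print(np.mean(f,0),np.std(f,0))
E
python3 sw.py 19 .65
```

```text
[-2.34208712 -2.07779513  1.15810307] [0.67723207 0.41797623 0.51421304]
13.75 [488.4 100.8  40.9] [-2.3 -2.4  1.5]
0.65 [-0.009  0.004  0.008] [ 0.002 -0.006  0.004]
```

Normal force is now ~2.9 N (it ran at ~1.3–1.6 N) at swing ≈0.65: the stop is met. Slightly firmer.

>>> drive_tool(
  series="0 -0.01 0 0 0 0.01 0;0 -0.018 0 0 0 0.02 0;0 -0.018 0 0 0 0.02 0",
)

```text
time_s: 14.05
eef_pos: [489.3, 102.8, 40.9]
ee_rot: [0.001, 0.969, -0.245, 0.001]
force: [-3.6, -3.1, 1.4]
grip_width: -0.001
```

```bash
python3 - <<'E'
from h import *
f=[]
for i in range(6):
    p=eyes.capture('wrist'); f.append(telemetry.sense()['force'])
m=np.mean(f,0);print(m, m[:2]@[.468,.884],telemetry.sense()['eef_pos'],telemetry.sense()['ee_rot'])
E
```

```text
[-2.99484957 -2.77457088  1.67280336] -3.8543102536754414 [489.38739425 102.75390682  40.91861939] [ 8.13846899e-04  9.69410627e-01 -2.45439934e-01  1.26968454e-03]
```

>>> drive_tool(
  series="0 -0.008 0 0 0 0.01 0;0 -0.014 0 0 0 0.01 0;0 -0.014 0 0 0 0.01 0",
)

```text
time_s: 14.65
eef_pos: [490.1, 104.2, 40.9]
ee_rot: [0.001, 0.969, -0.248, 0.001]
force: [-4.2, -3.4, 1.9]
grip_width: 0.002
```

```bash
python3 - <<'E'
from h import *
f=[]
for i in range(8):
    p=eyes.capture('wrist'); f.append(telemetry.sense()['force'])
m=np.mean(f,0);print(m, m[:2]@[.475,.88],telemetry.sense()['eef_pos'],telemetry.sense()['ee_rot'])
im=cv2.cvtColor(p['frame'],cv2.COLOR_RGB2BGR); t=eyes.capture('top'); im2=cv2.cvtColor(t['frame'],cv2.COLOR_RGB2BGR)
cv2.imwrite('pics/w8.png',np.hstack([im[:400,120:520],cv2.resize(im2[180:380,190:390],(400,400))]))
E
```

```text
[-3.79555337 -3.01871797  1.62389149] -4.459359661721155 [490.14816097 104.23080963  40.8830919 ] [ 8.14183583e-04  9.68792200e-01 -2.47869975e-01  1.21865106e-03]
```

View pics/w8.png

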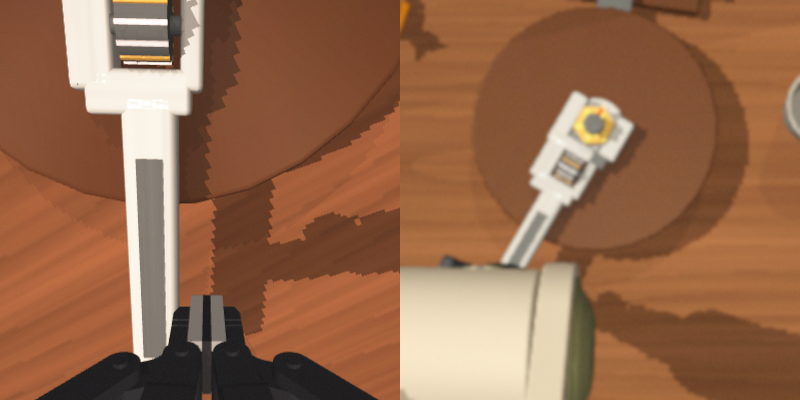

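Normal force is ~4.5 N (≈0.7 N m) and rises steadily, with the swing at 0.66 rad: firm on the stop and mid-band. Ease off slowly, retreat, lift, check.

>>> drive_tool(
  series="0 0.02 0 0 0 0 0;0 0.05 0 0 0 0 0;0 0.1 0 0 0 0 0;0 0.2 0 0 0 0 0;0 0.3 0 0 0 0 0;0 0.3 -0.4 0 0 0 0;0 0.3 -0.9 0 0 0 0;0 0.3 -1 0 0 0 0;0 0.3 -1 0 0 0 0",
)

```text
time_s: 16.0
eef_pos: [473.9, 72.1, 164.1]
ee_rot: [0.0, 0.969, -0.248, 0.005]
force: [-0.0, -0.7, -0.7]
grip_width: 0.005
```

>>> drive_tool(
  series="-0.3 0.6 -0.4 0 0 0 0;-0.6 0.9 -0.5 0 0 0 0;-0.6 0.9 -0.5 0 0 0 0;-0.6 0.9 -0.5 0 0 0 0",
)

```text
time_s: 16.4
eef_pos: [355.8, 11.0, 224.0]
ee_rot: [0.001, 0.968, -0.249, 0.006]
force: [-0.4, 0.8, 0.4]
grip_width: 0.002
```

```bash
python3 - <<'E'
from h import *
t=eyes.capture('top'); im=cv2.cvtColor(t['frame'],cv2.COLOR_RGB2BGR)
p=eyes.capture('scene');im2=cv2.cvtColor(p['frame'],cv2.COLOR_RGB2BGR)
cv2.imwrite('pics/fin.png',np.hstack([cv2.resize(im[150:380,170:450],(480,394)),cv2.resize(im2[170:400,200:440],(320,307))[:307] if 0 else cv2.resize(im2[170:400,200:440],(320,394))]))
s=telemetry.sense();print(s['time_s'],s['eef_pos'],s['force'])
for t_ in ('fox','cup','punch'): print(t_,[np.round(d['rect']) for d in nets.spot_in(t_,t)[:1]])
E
```

```text
16.5 [357.99324559  11.77462528 222.76748798] [0.88122749 0.36308155 0.2954079 ]
fox [array([173., 170., 197., 201.])]
cup [array([382., 213., 424., 254.])]
punch [array([432., 249., 440., 321.])]
```

View pics/fin.png

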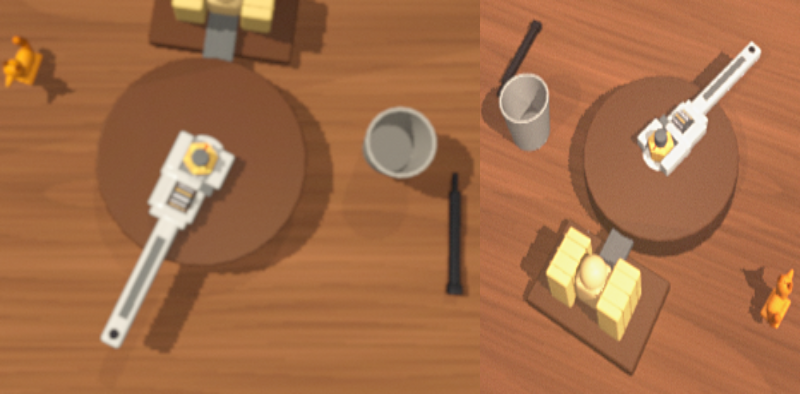

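```bash
python3 - <<'E'
from h import *
t=eyes.capture('top'); a=np.load('t.npy')
im=cv2.cvtColor(t['frame'],cv2.COLOR_RGB2BGR)
def hline(im,box):
    x0,y0,x1,y1=box; g=im[y0:y1,x0:x1].min(axis=2); v,u=np.where(g>120)
    P=np.array([ray(t,x0+i,y0+j,50)[:2] for i,j in zip(u,v)],np.float32)
    d=cv2.fitLine(P,cv2.DIST_HUBER,0,.01,.01).ravel(); 
    if d[0]<0:d=-d
    # line offset from nut
    n=ray(t,288,242,54)[:2]; return np.arctan2(d[1],d[0]),len(P),(n-d[2:])@[-d[1],d[0]]
print(hline(im,(225,285,275,356)))
cv2.imwrite('pics/x.png',a)
p=eyes.capture('scene')
def q(p,c):
    print(c)
u=[(235.9,345.5),(287.3,241.6)]
A,B=ray(t,*u[0],50),ray(t,*u[1],54);print(np.arctan2(*(B-A)[1::-1]))
E
```

```text
(np.float32(-0.46646515), 940, np.float64(-0.07763635996094415))
-0.45324588284960327
```

```bash
python3 -c "
from h import *
print(ctrl.finish_job())"
```

```text
the job is handed in; nothing more can be done
None
```

The wrench is fitted on the nut, the nut is turned clockwise onto its stop, and I handed the job in at about 16.7 s of the 66 s allowed.

- **Fitting the jaws:** I made three light strokes on the worm, pressing about 8–11 N. On the last one the fingertip skidded, with about 4 N of reaction along the stroke. The close picture showed no gap between the jaws and the nut.
- **Turning the nut:** I pushed the handle clockwise with the closed fingers. The push ran at about 1.5 N, then climbed to a steady 4.5 N at the grip. That is about 0.7 N m, or roughly 0.03 rad of stud twist, inside the firm band and well below over-tightening.
- **Final state:** After I let go, the pictures showed the wrench flat and fitted and the gripper clear. The fox, cup and punch were where they started, to within the few pixels the detectors vary.

**Checks that did not quite agree:**
- At rest the handle measured about 0.63 rad from where it stood after fitting, against the nominal 0.65. I put this down to measurement error of about 0.015 rad. The steady 4.5 N, about three times the running drag, says the nut is on its stop.
- In the final push the force rose at about 0.4–0.6 N/mm, less than the 1 N/mm or so the stud spring alone would give. I took this as give in the fingers and jaws and did not test it.

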